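# Shut and lock the conveyor drive-box hatch

## Task

Push the raised hatch of the conveyor's drive box down until it lies shut, then set a fingertip in the slot of its round quarter-turn fastener and turn it clockwise, as seen from above, to its stop so that the hatch is locked. Only push with the fingers: do not raise the hatch any further, do not turn the fastener towards locked before the hatch is shut, and leave the screwdriver, the jar and the loose disc beside the box where they are. Finish with the hand clear.

Things in the scene. Friction and masses are not known exactly. Their poses are not given: they have to be found in the camera images.
- drive_box: White low box, open on top under the hatch, 240 (x) x 300 (y) x 85 mm high, fixed to the table, at the near end of a small belt conveyor that runs away along its +x (70 mm high, 212 mm wide). Origin at the centre of the box's underside; z up; x points from the hatch's free edge to its hinge.
- hatch_hinge (a point): Middle of the hatch's hinge line, fixed on the drive box 100 mm towards +x of its origin and 85 mm up; axes as the drive box; the hinge line runs along y.
- hatch (a joint): Hinge angle of the hatch, a flat steel plate 215 mm from hinge line to free edge, 260 mm wide, 6 mm thick, 0.6 kg; its underside passes through the hinge line. 0 = shut, lying level on the box (its stop); grows as the free edge rises. Starts between 0.35 and 0.7 rad. A stiff hinge: it stays where it is left, and takes about 2 to 6 N of push near the free edge to close.
- push_spot (a point): A point on the hatch's top face good for pushing: 185 mm from the hinge line (30 mm from the free edge), 90 mm to the +y side of the middle. Turns with the hatch; z is the normal of the top face. Its height is 91 mm when the hatch is shut.
- slot (a point): Centre of the round fastener, on its turning axis, level with the top of its grey disc; x runs along the slot, z along the axis (up when the hatch is shut). Disc 92 mm across with one straight slot, 38 mm wide, 17 mm deep (black floor), right across its diameter. Closed fingertips fit in either half, about 25 mm from the axis; pushed round the axis there they turn the disc by the slot's wall.
- collar (a point): Centre of the top of the aluminium collar round the fastener, fixed on the hatch: 96 mm bore, 108 mm outer diameter, 21 mm high above the plate, its top 1 mm above the disc; it closes the slot's ends. On the middle of the hatch's width, 140 mm from the hinge line. Height 112 mm when the hatch is shut.
- fastener (a joint): Turn of the fastener, growing clockwise seen from above. 0 = unlocked: slot points at the hinge (along the box's x). 1.571 = locked, at its stop: slot parallel to the hinge, in line with the two small dark ribs beside the collar. Starts between 0 and 0.45. Stays where it is left; takes about 0.12 N m (5 N at 25 mm from the axis).
- screwdriver_grip (a point): Handle of a loose screwdriver lying on the table beside the box, on its -y side: leave it.
- jar_mid (a point): Half-way up a small amber jar with a white lid, 56 mm across, 70 mm high, standing on the +y side of the box: leave it.
- disc_center (a point): Centre of a loose grey-brown pressed disc, 60 mm across, 11 mm thick, lying on the table on the +y side of the box: leave it.

How it is judged (in metres and radians):
On the way, in this order (a step that is already met when the one before it is completed fails the run):
1. the hatch is pushed shut while the fastener is still unlocked (value of joint hatch below 0.035 rad and value of joint fastener below 0.9 rad), for 0.2 s.
2. the fastener is turned to its stop with the hatch shut (value of joint hatch below 0.035 rad and value of joint fastener above 1.45 rad), for 0.2 s.
At the end, for the whole second after the job is handed in: The hatch is shut (within 0.035 rad, 7 mm at its free edge), the fastener is turned to its locked stop (at least 1.45 of 1.571 rad), and screwdriver, jar and disc are within 25 mm of where they started (all of step 2 and distance of each of screwdriver_grip, jar_mid, disc_center from where it was at the start of the episode below 0.025 m); the robot touches nothing.
It fails at once if the fastener is turned towards locked while the hatch is not shut (value of joint fastener above 0.9 rad and value of joint hatch above 0.08 rad).
It fails at once if the hatch is lifted further open (value of joint hatch above 0.85 rad).
It fails at once if the screwdriver is lifted, carried or pushed away (distance of screwdriver_grip from where it was at the start of the episode above 0.03 m).
It fails at once if the jar is lifted, carried or pushed away (distance of jar_mid from where it was at the start of the episode above 0.03 m).
It fails at once if the disc is lifted, carried or pushed away (distance of disc_center from where it was at the start of the episode above 0.03 m).
It also fails if it takes over 48 s, if anything falls off the work surface, if the arm or the gripper's body presses on something with over 40 N, if the wrist force passes 120 N, or if a joint passes its speed limit or range.

## Robot

A 6-joint arm with a two-finger parallel gripper is mounted at the origin on the work surface. World frame = base frame: x ahead of the robot, y to its left, z up, the work surface at z = 0. Lengths are in m, angles in degrees, forces in N, time in s.
With the tool pointing down it reaches from about 0.3 to 0.75 m from the base axis. Payload 8.5 kg.
Tool frame: the origin (TCP) lies midway between the tips of the shut fingers; the grasp point (between the pads) lies env.tcp_to_grasp behind it (env.tcp_to_grasp is the distance from the TCP to the grasp point, in m); z points along the fingers, y is the line along which they close (so a half turn about z gives the same grasp; the last joint's range is limited). The gripper opens to 85 mm and grips with 20 to 120 N. Pads are 22 mm wide; open, the fingers measure 114 mm over their backs; the gripper's body (76 mm by 85 mm) begins 54 mm behind the grasp point. The pads swing forward as they close: fully open they stand 13 mm farther back than shut.
Start: joints at [53.784, 21.807, 74.336, -0, 83.858, -12.336], TCP at [0.223, 0.503, 0.231] pointing down, gripper open.
Joint ranges: [-178.18, 178.18], [-50.72, 133.34], [12.68, 142.11], [-81.47, 261.47], [9.98, 163.14], [-165.26, 165.26]. Speed limits (degrees/s): [136.94, 136.94, 180, 180, 180, 180].

## Interface

Orientations are given as a 3x3 rotation matrix whose columns are the frame's x, y, z axes.
In Python, from rig import observe, optics, job, env gives the robot as it stands. The module is installed in compiled form; this text tells all that it offers.
- The arm moves only by the shell command python3 -m jog 'ROWS' [FORCE]. ROWS is JSON, a list of rows, each a list of 7 numbers: the turn, a rotation vector about the tool's x, y, z in rad, then the shift along the tool's x, y, z in m, then the opening in per cent of the stroke, from 0 (shut) to 100 (fully open). A call has 1 to 10 rows; each row shifts and turns the commanded pose from where the row before left it, along the tool's axes as they then stand; what a row does not reach is not made up. A row lasts 1/8 s, in which the tool goes at most 62.5 mm and 10.7 degrees, less where a joint would pass 70% of its speed; a pose out of reach is approached as far as the arm can. A call is refused whole if a number of a shift passes 0.0625 or a number of a turn 0.188, either way. A call with a gripper value outside its range is refused whole. The fingers move at their own pace and stop on an object; FORCE is the grip in N (left out, the last holds). Time passes only in rows, so rows that do not move let the fingers close. It gives the time, the measured TCP pose, the force, the opening and the grip force at its end, in the units of the state.
- observe(): the state, without advancing time (a new reading comes with each control period).
- optics.get_image(name): name is "scene" or "top" or "wrist"; returns a dict with "pixels" (420x560x3 uint8, red, green, blue), "mtx" (3x3 intrinsics, pixels), "rvec" (rotation vector, rad) and "tvec" (3), from world to camera coordinates, as OpenCV has them. Camera axes: x right, y down, z forward; pixel columns grow to the right and rows downward; lengths in m; the calibration is good to about 2 mm. A picture is of the moment at which its call begins. There is no depth.
- job.close_job(): hands the job in; it is judged then, once.
The state is a dict: "time_s": time; "q": joint angles; "qvel": joint speeds; "joint_efforts": joint torques, N m; "position": TCP position; "tool_rot": TCP orientation; "ft_force": force on the tool from outside, world axes, zero at the start; "wrist_torque": the same for the moment, N m; "grip_width": finger opening in m; "gripper_force": force on a finger pad.
Only numpy, scipy, OpenCV 4.12 (cv2) and the standard library are available. Lean on these libraries where they do the work, as an engineer would, in place of code of your own. Each camera call takes 0.05 s, during which the arm holds its last target. There are 200 camera calls.

## Working session

There is one attempt and no reset: what is moved stays moved. The work goes in short steps, Python scripts to look and compute and a shell command to move; the robot and the scene stay as the last step left them, time stands still between calls to the robot, and variables do not carry over. Pictures are saved under pics/ and viewed, at most 10 in all, crops included, and the job is handed in when it is done.

```bash
mkdir -p pics
cat > h.py <<'E'
import numpy as np, cv2
from rig import observe, optics, job, env
def grab(n,f=None):
    im=optics.get_image(n)
    if f: cv2.imwrite(f,im["pixels"][:,:,::-1])
    return im
def ray(im,uv):
    R=cv2.Rodrigues(np.array(im["rvec"],float))[0];t=np.array(im["tvec"],float).ravel()
    d=R.T@np.linalg.inv(im["mtx"])@np.array([uv[0],uv[1],1.]);return -R.T@t,d/np.linalg.norm(d)
def onz(im,uv,z):
    c,d=ray(im,uv);return c+d*(z-c[2])/d[2]
def tri(i1,a,i2,b):
    (c,d),(e,f)=ray(i1,a),ray(i2,b)
    s=np.linalg.lstsq(np.c_[d,-f],e-c,rcond=None)[0]
    p,q=c+s[0]*d,e+s[1]*f;return (p+q)/2,np.linalg.norm(p-q)
def proj(im,p): return cv2.projectPoints(np.array(p,float).reshape(-1,1,3),np.array(im["rvec"],float),np.array(im["tvec"],float),np.array(im["mtx"]),None)[0].reshape(-1,2)
E
python3 - <<'E'
from h import *
s=grab("scene","pics/scene.png");t=grab("top","pics/top.png")
for i in (s,t): print(ray(i,(280,210)))
o=observe();print(o["time_s"],o["position"],o["tool_rot"],env.tcp_to_grasp)
E
```

```text
(array([1.14277871, 0.0765273 , 0.80855721]), array([-0.59435105, -0.01910982, -0.80397863]))
(array([0.4507715 , 0.07270726, 1.02083018]), array([ 0.1353213 , -0.01662357, -0.99066231]))
0.1 [0.22249796 0.50270242 0.23076266] [[-9.14399289e-01  4.04812730e-01 -7.70727115e-04]
 [ 4.04813369e-01  9.14398718e-01 -1.05838309e-03]
 [ 2.76304940e-04 -1.27978538e-03 -9.99999143e-01]] 0.0187
```

View pics/scene.png

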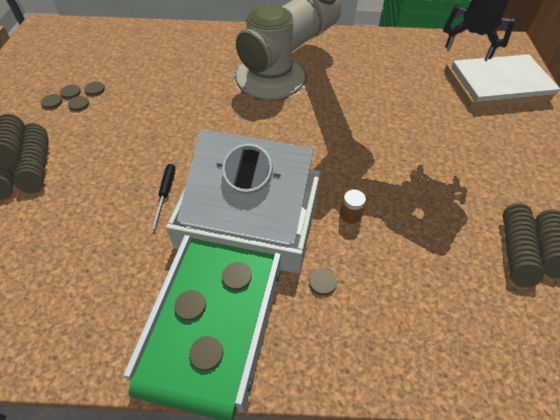

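View pics/top.png

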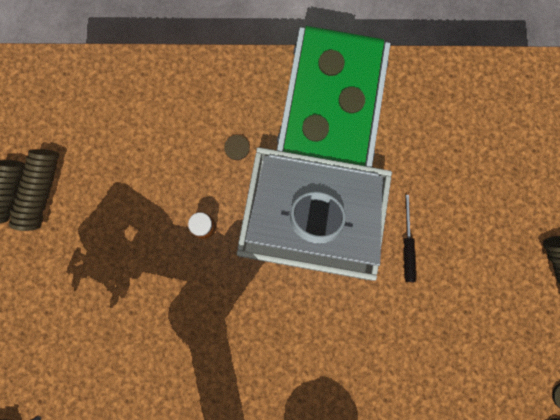

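The pictures show the box centred near top (315,213), with its rim corners near (260,151), (390,173), (376,277) and (239,254). The collar is at top (318,217) and scene (247,168). The jar and disc are on the +y side and the screwdriver on the -y side.

Run:
```python
from h import *
s=grab("scene");t=grab("top")
C=[onz(t,p,.085)for p in[(260,151),(390,173),(376,277),(239,254)]]
for c in C: print(c.round(3))
print([np.linalg.norm(C[i]-C[(i+1)%4]).round(3) for i in range(4)], np.mean(C,0))
print(tri(s,(247,168),t,(318,217)))
print("jar",onz(t,(200,224),.07),"disc",onz(t,(236,147),.011))
cv2.imwrite("pics/c1.png",cv2.resize(t["pixels"][130:300,220:420,::-1],None,fx=3.5,fy=3.5,interpolation=cv2.INTER_CUBIC))
cv2.imwrite("pics/c2.png",cv2.resize(s["pixels"][115:275,150:340,::-1],None,fx=3.5,fy=3.5,interpolation=cv2.INTER_CUBIC))
```

```text
[0.709 0.101 0.085]
[ 0.66  -0.183  0.085]
[ 0.437 -0.145  0.085]
[0.485 0.144 0.085]
[np.float64(0.287), np.float64(0.227), np.float64(0.292), np.float64(0.228)] [ 0.57259565 -0.02080595  0.085     ]
(array([ 0.55443549, -0.01586248,  0.16041026]), np.float64(0.0013471080021693936))
jar [0.54991608 0.22985467 0.07      ] disc [0.73869844 0.15945033 0.011     ]
```

View pics/c1.png

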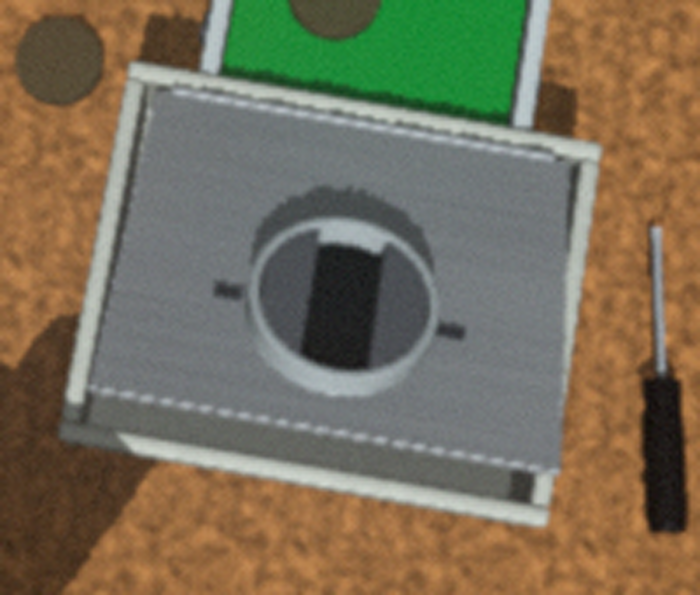

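View pics/c2.png

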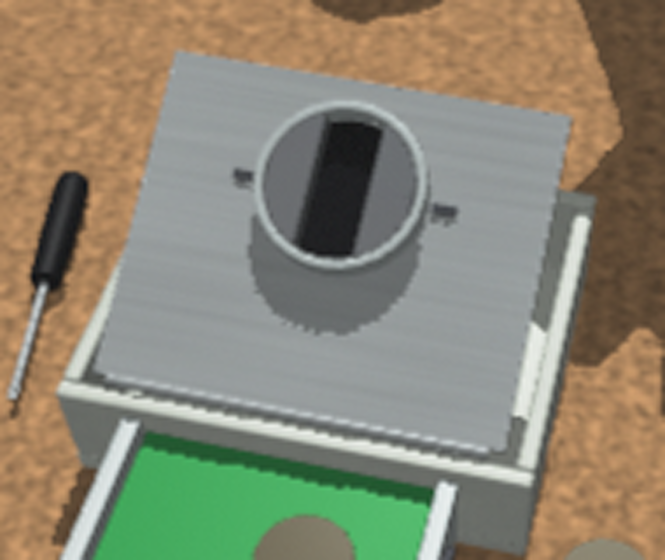

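The crops show the rim corners at c1 (132,63), (601,148), (548,524) and (62,438). The hatch free-edge corners are at c1 (90,388), (556,468) and c2 (571,118), (175,52). The slot lies roughly along the box's x.

Run:
```python
from h import *
s=grab("scene");t=grab("top")
f=lambda p:(p[0]/3.5+220,p[1]/3.5+130)
g=lambda p:(p[0]/3.5+150,p[1]/3.5+115)
C=[onz(t,f(p),.085)for p in[(132,63),(601,148),(548,524),(62,438)]]
print([np.linalg.norm(C[i]-C[(i+1)%4]).round(3) for i in range(4)])
c=np.mean(C,0);y=(C[0]-C[1]+C[3]-C[2]);yaw=np.arctan2(-y[0],y[1]);print(c,np.degrees(yaw))
A=tri(t,f((90,388)),s,g((571,118)));B=tri(t,f((556,468)),s,g((175,52)))
print(A,B,np.linalg.norm(A[0]-B[0]))
x=np.array([np.cos(yaw),np.sin(yaw),0]);yy=np.array([-x[1],x[0],0])
h=c+.1*x;h[2]=.085
for P in (A[0],B[0],tri(s,g((342,185)),t,f((344,293)))[0]):
    d=P-h;print("box",d@x,d@yy,d[2],np.arctan2(d[2],-d@x))
th=np.arctan2(((A[0]+B[0])/2-h)[2],-((A[0]+B[0])/2-h)@x)
n=np.array([0,0,1]);
def P(r,l,up,th):return h-x*(r*np.cos(th)-0)+yy*l+n*r*np.sin(th)+up*(n*np.cos(th)+x*np.sin(th))
for a in (th,.3,.15,0): print(a,"push",P(.185,.09,.006,a),"collar",P(.14,0,.027,a))
```

```text
[np.float64(0.297), np.float64(0.234), np.float64(0.297), np.float64(0.237)]
[ 0.57267577 -0.02008332  0.085     ] -10.198895206804659
(array([0.50636936, 0.12537337, 0.17859234]), np.float64(0.0026026531281564914)) (array([ 0.46295267, -0.12888283,  0.18080444]), np.float64(0.000374332104423905)) 0.25794595597733644
box -0.19101409932065808 0.13141773462755807 0.09359234067979146 0.4555963687787704
box -0.18872469900813285 -0.12650857553433134 0.09580443867577289 0.46974189163163765
box -0.1134129292726605 0.0031443719961945053 0.08220703324085894 0.6272079658250438
0.46265143993049845 push [0.52673172 0.07962733 0.17293887] collar [ 0.55965343 -0.01774049  0.17164668]
0.3 push [0.51483207 0.08176817 0.14540326] collar [ 0.54731487 -0.01552068  0.15216691]
0.15 push [0.50788176 0.08301859 0.11857868] collar [ 0.53882609 -0.01399347  0.13261816]
0 push [0.50495477 0.08354518 0.091     ] collar [ 0.53330781 -0.01300069  0.112     ]
```

```bash
python3 -m jog '[[0,0,-0.139,0,0,0,0],[0,0,-0.139,0,0,0,0],[0,0,-0.139,0,0,0,0],[0,0,0,0,0,0,0]]' 40; python3 -m jog '[[0,0,0,-0.032,-0.047,0,0],[0,0,0,-0.032,-0.047,0,0],[0,0,0,-0.032,-0.047,0,0],[0,0,0,-0.032,-0.047,0,0],[0,0,0,-0.032,-0.047,0,0],[0,0,0,-0.032,-0.047,0,0],[0,0,0,-0.032,-0.047,0,0],[0,0,0,-0.032,-0.047,0,0],[0,0,0,-0.032,-0.047,0,0],[0,0,0,0,0,0,0]]'; python3 -c "
from h import *
print(observe()['tool_rot'].round(3) if hasattr(observe()['tool_rot'],'round') else observe()['tool_rot'])"
```

```text
time_s: 0.8
position: [0.2226, 0.5029, 0.2313]
tool_rot: [[-1.0, 0.001, -0.0], [0.001, 1.0, -0.0], [0.0, -0.0, -1.0]]
ft_force: [-0.7, 0.9, -0.6]
grip_width: 0.012
gripper_force: 0.0
time_s: 2.05
position: [0.5123, 0.077, 0.2308]
tool_rot: [[-1.0, 0.007, -0.0], [0.007, 1.0, -0.0], [0.0, -0.0, -1.0]]
ft_force: [-0.1, 0.0, -0.1]
grip_width: -0.0001
gripper_force: 0.0
[[-1.     0.007 -0.   ]
 [ 0.007  1.    -0.   ]
 [ 0.    -0.    -1.   ]]
```

```bash
python3 -m jog '[[0,0,0,0,0,0.02,0],[0,0,0,0,0,0.02,0],[0,0,0,0,0,0.015,0],[0,0,0,0,0,0.012,0],[0,0,0,0,0,0.012,0],[0,0,0,0,0,0.012,0]]';python3 -m jog '[[0,0,0,0,0,0.012,0],[0,0,0,0,0,0.012,0],[0,0,0,0,0,0.012,0],[0,0,0,0,0,0.008,0],[0,0,0,0,0,0.005,0],[0,0,0,0,0,0,0]]'
```

```text
time_s: 2.8
position: [0.5107, 0.0802, 0.1399]
tool_rot: [[-1.0, 0.0, 0.0], [0.0, 1.0, 0.0], [-0.0, 0.0, -1.0]]
ft_force: [0.5, 0.9, 0.9]
grip_width: -0.0004
gripper_force: 0.7
time_s: 3.55
position: [0.5109, 0.0799, 0.0913]
tool_rot: [[-1.0, -0.0, 0.001], [-0.0, 1.0, -0.0], [-0.001, -0.0, -1.0]]
ft_force: [-0.9, -0.1, 0.5]
grip_width: 0.0
gripper_force: 0.0
```

```bash
python3 -m jog '[[0,0,0,0,0,0.001,0],[0,0,0,0,0,0.001,0],[0,0,0,0,0,0,0]]'
```

```text
time_s: 3.92
position: [0.5111, 0.0799, 0.091]
tool_rot: [[-1.0, -0.0, 0.002], [-0.0, 1.0, -0.0], [-0.002, -0.0, -1.0]]
ft_force: [-5.5, 0.2, 16.4]
grip_width: 0.0003
gripper_force: 8.2
```

Run:
```python
from h import *
s=grab("scene");t=grab("top")
a=cv2.resize(t["pixels"][130:300,230:410],(540,510),interpolation=cv2.INTER_CUBIC)
cv2.imwrite("pics/d1.png",a[:,:,::-1])
```

```text
(no output)
```

View pics/d1.png

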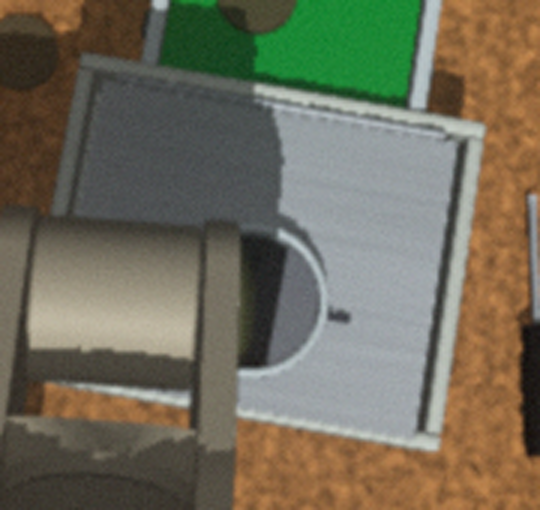

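The hatch lies flat, with the arm blocking the left part of the view, and 16 N of reaction shows it is at its stop. Next I lift the hand, clear the view and measure the slot.

```bash
python3 -m jog '[[0,0,0,0,0,-0.03,0],[0,0,0,0,0,-0.05,0],[0,0,0,0,0.05,-0.03,0],[0,0,0,0,0.05,0,0],[0,0,0,0,0.02,0,0],[0,0,0,0,0,0,0]]';  python3 - <<'E'
from h import *
s=grab("scene");t=grab("top")
a=cv2.resize(t["pixels"][165:275,240:390],(600,440),interpolation=cv2.INTER_CUBIC)
b=cv2.resize(s["pixels"][130:240,180:320],(560,440),interpolation=cv2.INTER_CUBIC)
v=np.zeros((440,1160,3),np.uint8);v[:,:600]=a;v[:,600:]=b
cv2.imwrite("pics/e1.png",cv2.resize(v[:,:,::-1],None,fx=.68,fy=.68))
E
```

```text
time_s: 4.78
position: [0.5105, 0.2005, 0.1989]
tool_rot: [[-1.0, -0.002, -0.001], [-0.002, 1.0, -0.0], [0.001, -0.0, -1.0]]
ft_force: [-0.4, -0.0, -0.2]
grip_width: 0.0002
gripper_force: 0.0
```

View pics/e1.png

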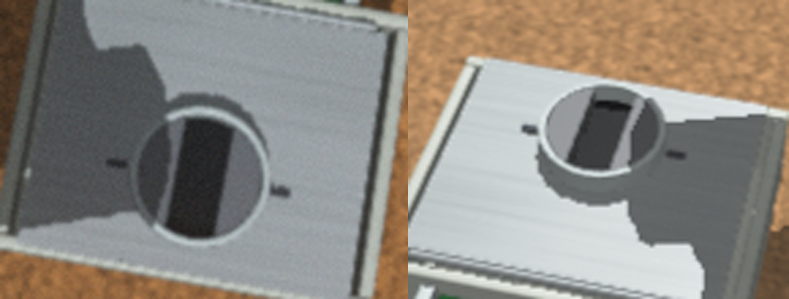

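The hatch is shut and the collar centre is at e1 (201,174) left and (602,130) right. The slot's right edge runs from (236,125) to (212,240) and its left edge from (185,118) to (168,230).

Run:
```python
from h import *
s=grab("scene");t=grab("top")
f=lambda p:(p[0]/2.72+240,p[1]/2.72+165)
g=lambda p:((p[0]-408)/2.72+180,p[1]/2.72+130)
print("tri",tri(t,f((201,174)),s,g((602,130))),onz(t,f((201,174)),.112),onz(s,g((602,130)),.112))
for p in [((236,125),(212,240)),((185,118),(168,230))]:
    for z in (.111,.094):
        a,b=[onz(t,f(q),z) for q in p];d=a-b;print(z,a.round(4),b.round(4),np.degrees(np.arctan2(d[1],d[0])))
```

```text
tri (array([ 0.53572331, -0.01157628,  0.10716426]), np.float64(0.003148520400380205)) [ 0.53533547 -0.01270229  0.112     ] [ 0.5399913  -0.00939487  0.112     ]
0.111 [ 0.5731 -0.0402  0.111 ] [ 0.4854 -0.0205  0.111 ] -12.631035325294246
0.094 [ 0.5754 -0.0423  0.094 ] [ 0.486  -0.0222  0.094 ] -12.631035325294249
0.111 [ 0.5785 -0.001   0.111 ] [0.4929 0.0127 0.111 ] -9.152780616742609
0.094 [ 0.5809 -0.0024  0.094 ] [0.4937 0.0116 0.094 ] -9.152780616742605
```

```bash
python3 -m jog '[[0,0,0,0,-0.052,0,0],[0,0,0,0,-0.052,0,0],[0,0,0,0,-0.052,0,0],[0,0,0,0,-0.0515,0,0],[0,0,0,0,0,0.03,0],[0,0,0,0,0,0.034,0],[0,0,0,0,0,0,0]]';  python3 - <<'E'
from h import *
s=grab("scene")
cv2.imwrite("pics/f1.png",cv2.resize(s["pixels"][100:240,160:340,::-1],(720,560),interpolation=cv2.INTER_CUBIC))
E
```

```text
time_s: 5.85
position: [0.5095, -0.0083, 0.1338]
tool_rot: [[-1.0, 0.001, -0.005], [0.001, 1.0, 0.001], [0.005, 0.001, -1.0]]
ft_force: [0.1, 0.0, 0.4]
grip_width: 0.0002
gripper_force: 0.0
```

View pics/f1.png

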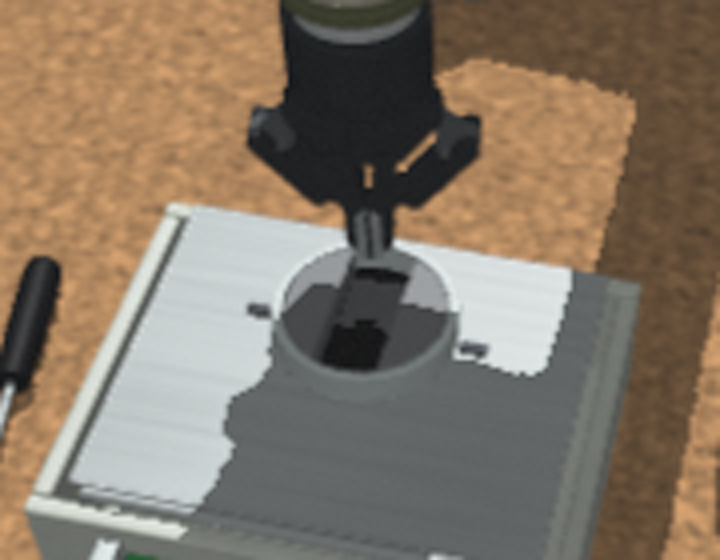

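The closed tips, at (370,250), hang above the near half of the slot, near end at about (385,270). The descent is clear.

```bash
python3 -m jog '[[0,0,0,0,0.001,0.012,0],[0,0,0,-0.001,0,0.008,0],[0,0,0,0,0,0.007,0],[0,0,0,0,0,0.007,0],[0,0,0,0,0,0,0]]'
```

```text
time_s: 6.52
position: [0.5115, -0.0065, 0.1008]
tool_rot: [[-1.0, -0.0, -0.001], [-0.0, 1.0, 0.0], [0.001, 0.0, -1.0]]
ft_force: [0.3, -0.1, -0.6]
grip_width: -0.0002
gripper_force: 0.0
```

```bash
python3 -m jog '[[0,0,0,-0.0009,0.0035,0,0],[0,0,0,-0.0009,0.0035,0,0],[0,0,0,-0.0025,0.0036,0,0],[0,0,0,-0.0031,0.0031,0,0],[0,0,0,0,0,0,0]]'; python3 -m jog '[[0,0,0,-0.0036,0.0025,0,0],[0,0,0,-0.0039,0.0018,0,0],[0,0,0,-0.0043,0.0011,0,0],[0,0,0,-0.0043,0.0004,0,0],[0,0,0,0,0,0,0]]'
```

```text
time_s: 7.15
position: [0.5201, 0.0052, 0.1019]
tool_rot: [[-1.0, -0.0, 0.002], [-0.0, 1.0, -0.005], [-0.002, -0.005, -1.0]]
ft_force: [-1.1, -12.5, -0.2]
grip_width: -0.0003
gripper_force: 5.1
time_s: 7.78
position: [0.533, 0.009, 0.101]
tool_rot: [[-1.0, 0.0, -0.007], [0.0, 1.0, -0.007], [0.007, -0.007, -1.0]]
ft_force: [-13.0, -24.3, 1.6]
grip_width: 0.0001
gripper_force: 10.9
```

```bash
python3 -m jog '[[0,0,0,-0.002,-0.003,0,0],[0,0,0,-0.003,-0.002,0,0],[0,0,0,-0.004,0,0,0],[0,0,0,-0.003,0,0,0],[0,0,0,0,0,0,0]]'
python3 - <<'E'
from h import *
s=grab("scene");t=grab("top")
v=np.hstack([cv2.resize(t["pixels"][165:275,240:390],(400,293),interpolation=cv2.INTER_CUBIC),cv2.resize(s["pixels"][130:240,180:320],(373,293),interpolation=cv2.INTER_CUBIC)])
cv2.imwrite("pics/g1.png",v[:,:,::-1])
E
```

```text
time_s: 8.4
position: [0.5425, 0.0064, 0.0999]
tool_rot: [[-1.0, -0.0, -0.013], [-0.0, 1.0, -0.003], [0.013, -0.003, -1.0]]
ft_force: [-18.2, -11.0, -0.1]
grip_width: -0.0004
gripper_force: 8.8
```

View pics/g1.png

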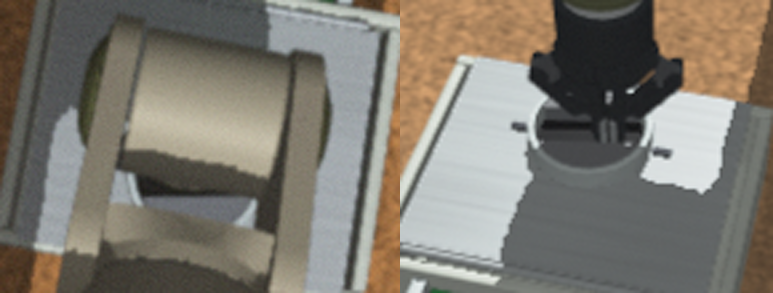

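The slot now runs nearly level in the scene view from (542,125), while the ribs at (520,127) and (660,153) slope downwards. So it is some degrees short of the stop and I keep pushing.

```bash
python3 -m jog '[[0,0,0,-0.003,-0.001,0,0],[0,0,0,-0.003,-0.001,0,0],[0,0,0,-0.002,-0.001,0,0],[0,0,0,0,0,0,0]]'; python3 -m jog '[[0,0,0,-0.003,-0.001,0,0],[0,0,0,0,0,0,0]]'
```

```text
time_s: 9.0
position: [0.5454, 0.0035, 0.0996]
tool_rot: [[-1.0, -0.001, -0.026], [-0.001, 1.0, -0.003], [0.026, -0.003, -1.0]]
ft_force: [-41.9, -15.5, 15.7]
grip_width: 0.0003
gripper_force: 19.7
time_s: 9.25
position: [0.5458, 0.0031, 0.0995]
tool_rot: [[-0.999, -0.001, -0.032], [-0.001, 1.0, -0.002], [0.032, -0.002, -0.999]]
ft_force: [-54.4, -15.1, 23.0]
grip_width: -0.0001
gripper_force: 25.4
```

It is up against the stop: 54 N and no more motion. I back off, lift and check.

```bash
python3 -m jog '[[0,0,0,0.005,0.001,0,0],[0,0,0,0.006,0.001,0,0],[0,0,0,0.003,0,0,0],[0,0,0,0,0,0,0]]'; python3 -m jog '[[0,0,0,0,0,-0.01,0],[0,0,0,0,0,-0.03,0],[0,0,0,0,0,-0.05,0],[0,0,0,0,0.04,-0.03,0],[0,0,0,0,0.06,0,0],[0,0,0,0,0.06,0,0],[0,0,0,0,0.05,0,0],[0,0,0,0,0,0,0]]'
python3 - <<'E'
from h import *
s=grab("scene");t=grab("top")
v=np.hstack([cv2.resize(t["pixels"][165:275,240:390],(400,293),interpolation=cv2.INTER_CUBIC),cv2.resize(s["pixels"][130:240,180:320],(373,293),interpolation=cv2.INTER_CUBIC)])
cv2.imwrite("pics/g2.png",v[:,:,::-1])
E
```

```text
time_s: 9.75
position: [0.5447, 0.0061, 0.1016]
tool_rot: [[-1.0, -0.0, 0.001], [-0.0, 1.0, -0.0], [-0.001, -0.0, -1.0]]
ft_force: [0.5, 0.4, -0.3]
grip_width: 0.0003
gripper_force: 0.0
time_s: 10.75
position: [0.5438, 0.2191, 0.2219]
tool_rot: [[-1.0, -0.005, 0.001], [-0.005, 1.0, 0.001], [-0.001, 0.001, -1.0]]
ft_force: [0.3, 0.2, -0.6]
grip_width: 0.0004
gripper_force: 0.0
```

View pics/g2.png

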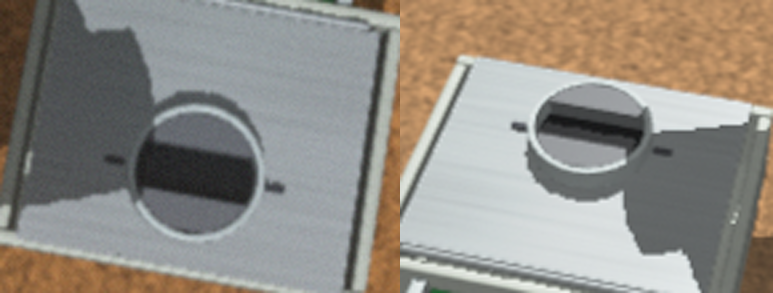

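The slot, with edges (148,143)-(258,158), now lies in line with the ribs at (115,159) and (275,187) to within about 2°. The hatch is flat and the hand is clear.

```bash
python3 -c "
from h import *
print(job.close_job())"
```

```text
the job is handed in; nothing more can be done
None
```

I pushed the hatch shut and turned the fastener clockwise to its stop, where it held against 54 N with the slot within about 2° of the ribs. The hand is clear, nothing beside the box was touched, and the job is handed in; no verdict was returned.

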